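Switch the mixer off and bring the ball dish round to the jar

ROBOT

A 6-joint arm with a two-finger parallel gripper is mounted at the origin on the work surface. World frame = base frame: x ahead of the robot, y to its left, z up, the work surface at z = 0. Lengths are in mm, angles in rad, forces in N, time in s.
With the tool pointing down it reaches from about 350 to 775 mm from the base axis. Payload 7.3 kg.
Tool frame: the origin (TCP) lies between the finger pads; the fingertips stand 8 mm ahead of it and the grasp point (between the pads) lies 11 mm behind it; y points along the fingers, z is the direction in which the jaws open and shut, and the axes are right-handed (so a half turn about y gives the same grasp; the last joint's range is limited). The gripper opens to 92 mm and grips with 3 to 60 N. Pads are 19 mm wide; open, the fingers measure 130 mm over their backs; the gripper's body (75 mm by 190 mm) begins 47 mm behind the grasp point.
Start: joints at [-1.264, 0.342, 1.524, -0, 1.275, -0.146], TCP at [229.704, -472.102, 234.741] pointing down, gripper open.
Joint ranges: [-2.53, 2.53], [-0.77, 2.02], [0.04, 2.7], [-1, 4.14], [0.28, 2.66], [-3.11, 3.11]. Speed limits (rad/s): [2.57, 2.57, 3.14, 3.14, 3.14, 3.14].

INTERFACE

Orientations are given as [roll, pitch, yaw] about the fixed x, y, z axes, in that order (R = Rz(yaw) Ry(pitch) Rx(roll)).
In Python, from plant import bot, vision, job gives the robot as it stands. The module is installed in compiled form; this text tells all that it offers.
- The arm moves only by the tool arm_command, never from a script. Its argument "deltas" is a list of rows, each a list of 4 numbers: the shift along the tool's x, y, z in m, then the turn about the tool's y in degrees. In form: [[x, y, z, twist], ...]. A call has 1 to 5 rows; each row shifts and turns the commanded pose from where the row before left it, along the tool's axes as they then stand; what a row does not reach is not made up. A row lasts 1/10 s, in which the tool goes at most 50 mm and 8.59 degrees, less where a joint would pass 70% of its speed; a pose out of reach is approached as far as the arm can. A call is refused whole if a number of a shift passes 0.05 or a number of a turn 8.59, either way. A call with a gripper value outside its range is refused whole. "claw" is the closure in counts, from 0 (fully open) to 255 (shut), set as the call begins (left out, the last holds). The fingers move at their own pace and stop on an object; the grip force is fixed at half the most. Time passes only in rows, so rows that do not move let the fingers close. It gives the time, the measured TCP pose, the force and the opening at its end, in the units of the state.
- bot.get_obs(): the state, without advancing time (a new reading comes with each control period).
- vision.capture(name): name is "side" or "top" or "wrist"; returns a dict with "img" (384x512x3 uint8, red, green, blue), "camera_matrix" (3x3 intrinsics, pixels), "world_to_cam" (4x4, takes a point from world to camera coordinates); the wrist camera has in their place "mount" (4x4, takes a point from camera to tool coordinates, whose origin is the TCP and whose axes are the tool frame's). Camera axes: x right, y down, z forward; pixel columns grow to the right and rows downward; lengths in mm; the calibration is good to about 2 mm. The wrist camera is an equidistant fisheye: a pixel r from the principal point sees the ray r / f radians off the axis. A picture is of the moment at which its call begins: read the wrist's pose just before it. There is no depth.
- job.close_job(): hands the job in, once; it reports no verdict.
Trained networks look in a picture, given as the dict that the camera call returned (one of the last four; its "shot" number tells which), for a name from the list of things; names that differ only in an ending like _2 or _b are one class to them, and where a whole thing is asked for, a point or a joint stands for the part that bears it (a point fixed in the world has none). Each returns a list of dicts, best first, with "confidence" (0 to 1); they miss things now and then, are a little off and sometimes report something else, mostly with a low value. They report only what shows in the picture. A call takes as long as a camera call. They do not tell look-alikes from the thing itself.
- vision.find_in(picture, name): "xyz" ([x, y, z] in mm, in the coordinates of the camera as it stood for that picture, good to about 4 mm: the middle of the surface that is visible of it).
- vision.regions_of(picture, name): "mask" (384x512 bool, what is visible of it).
The state is a dict: "time": time; "joint_positions": joint angles; "dq": joint speeds; "tau": joint torques, N m; "tool_pos": TCP position; "tcp_rot": TCP orientation; "contact_force": force on the tool from outside, world axes, zero at the start; "moment": the same for the moment, N m; "grip_width": finger opening in mm.
Only numpy, scipy, OpenCV 4.12 (cv2) and the standard library are available. Lean on these libraries where they do the work, as an engineer would, in place of code of your own. Each camera call takes 0.05 s, during which the arm holds its last target. There are 200 camera calls.

TASK

Turn the mixer's speed dial fully anticlockwise to its off stop; only then lift the dish off the mixer by its handle bar and turn it a quarter turn, to the side where the open jar stands, so that it is square to how it sat, and carry it until the tip of its pouring lip is over the middle of the jar's mouth, a few centimetres above the rim. Keep the dish level and the loose ball in its centre all the way, do not touch the jar, and leave everything else where it stands. Finish while still holding the dish there, level and still; do not put it down or tip the ball out.

Things in the scene. Friction and masses are not known exactly. Their poses are not given: they have to be found in the camera images.
- dial (a joint): angle of the black speed dial on the grey control box: 0 at the off stop, fully anticlockwise seen from above, grows clockwise to 1.8 rad; it stays where it is left (friction 0.03 N m). It starts part-way on (0.7 to 1.3).
- dial_grip (a point): point on the dial's vertical axis at the height to grip. The dial has a straight upright bar grip that points along the x axis of the control box when the dial reads 0. The bar is 14 mm thick, 42 mm long, 32 mm high; this point is 7 mm below its top, 72 mm above the table. This point's x axis lies along the bar and turns with it.
- speed_box: control box fixed to the table, 100 x 80 x 35 mm tall; origin: centre of underside; the dial is on its top, 8 mm from the centre towards -x of the box
- mixer: round grey mixer base fixed to the table, 150 mm across, flat rubber top 124 mm across at 45 mm above the table; origin: centre of underside. The dish starts on its middle, its lip along the mixer's -x axis; the jar stands about 200 mm off along the mixer's +y or -y axis.
- dish: shallow round aluminium dish, 112 mm across, rim 24 mm high, on a flat foot, mass about 160 g; origin: centre of underside. x points towards its pouring lip, z up. Floor is a shallow cone, about 6 degrees, lowest in the centre. A flat strap handle arches over it along the dish's y axis: uprights at y = +57 and -57 mm, joined by a straight grip bar.
- dish_grip (a point): centre of the dish's grip bar, 90 mm above the dish's underside, straight above its centre; the bar is 10 mm thick (along dish x), 18 mm high, 118 mm long (along dish y). Axes as the dish.
- dish_lip (a point): tip of the dish's pouring lip (24 mm wide), 78 mm from the dish's axis along its x, 22 mm above its underside
- dish_mid (a point): where the ball's centre is when the ball lies in the middle of the dish: on the dish's axis, 18 mm above its underside
- ball_center (a point): centre of the loose steel mixing ball, 22 mm across, about 43 g, lying in the dish
- jar: open steel jar (a plain cup), 64 mm across the mouth, 4 mm wall, 70 mm tall, empty, not fixed; origin: centre of its underside. It is to the mixer's left in some starts and right in others.
- pot: closed black pot with a screw lid, 62 mm across, 66 mm tall; origin: centre of its underside. It stands on the side of the mixer opposite the jar.
- lacquer_a: small black lacquer bottle, 30 mm across, 76 mm tall; origin: centre of underside
- lacquer_b: another such bottle
- lacquer_c: another such bottle, behind the mixer
- tape: roll of yellow tape lying flat, 76 mm across, 24 mm high; origin: centre of underside
- marker: black marker pen lying on the table, 120 mm long, 14 mm thick; origin: centre of underside
- spatula: spatula lying on the table, 200 mm long
Things that resemble listed ones, but are neither listed nor needed, are in the scene too. Leave any purple or yellow look-alike of the speed_box alone. What is shaped like the jar but orange is not meant.

How it is judged:
By the outcome, as a careful person would: the job done as asked, in the order asked, and still so for the second after the job is handed in, while the arm keeps its last pose, push and grip.
It also fails if it takes over 59 s, if anything falls off the work surface, if the arm or the gripper's body presses on something with over 40 N, if the wrist force passes 120 N, or if a joint passes its speed limit or range.

## Working session

There is one attempt and no reset: what is moved stays moved. The work goes in short steps, Python scripts to look and compute and a tool call to move; the robot and the scene stay as the last step left them, time stands still between calls to the robot, and variables do not carry over. Pictures are saved under pics/ and viewed, about 8 in all and at most 12, crops included, and the job is handed in when it is done.

Besides the shell and the picture viewer there is one more tool, called as name(argument=value, ...), one argument or row to a line, values as JSON. arm_command: Moves the arm, as the interface text tells. Its arguments: {"type":"object","properties":{"deltas":{"type":"array","items":{"type":"array","items":{"type":"number"}}},"claw":{"type":"number"}},"required":["deltas"]}

```bash
mkdir -p pics; cat > h.py <<'E'
import numpy as np, cv2
from scipy.spatial.transform import Rotation as R
from plant import bot, vision, job
def w(p,x):
    T=np.linalg.inv(p["world_to_cam"]); return (T@np.r_[x,1])[:3]
def proj(p,X):
    c=(np.array(p["world_to_cam"])@np.r_[X,1])[:3]; u=np.array(p["camera_matrix"])@c; return u[:2]/u[2]
def ray_z(p,uv,z):
    T=np.linalg.inv(p["world_to_cam"]); d=T[:3,:3]@np.linalg.inv(p["camera_matrix"])@np.r_[uv,1]
    return T[:3,3]+d*(z-T[2,3])/d[2]
def save(n,img,s=1):
    cv2.imwrite("pics/"+n+".png",cv2.cvtColor(cv2.resize(img,None,fx=s,fy=s,interpolation=cv2.INTER_CUBIC),cv2.COLOR_RGB2BGR))
E
python3 - <<'E'
from h import *
o=bot.get_obs(); print({k:np.round(v,3) for k,v in o.items()})
for c in ("top","side"):
    p=vision.capture(c); save(c+"0",p["img"],1.5)
    print(c,np.round(np.linalg.inv(p["world_to_cam"])[:3,3]))
    for n in "speed_box dial mixer dish dish_grip dish_lip ball_center jar pot dial_grip".split():
        for d in vision.find_in(p,n)[:4]:
            X=w(p,d["xyz"]); print(n,round(d["confidence"],2),np.round(X),np.round(proj(p,X)))
E
```

```text
{'time': np.float64(0.0), 'joint_positions': array([-1.264,  0.343,  1.525, -0.   ,  1.275, -0.146]), 'dq': array([ 0.   ,  0.001, -0.001, -0.   , -0.001, -0.001]), 'tau': array([-3.0000e-03, -4.3126e+01, -2.4422e+01,  7.1000e-02,  5.6000e-02,
       -0.0000e+00]), 'tool_pos': array([ 229.584, -471.704,  234.031]), 'tcp_rot': array([-1.572,  0.   , -2.689]), 'contact_force': array([-0.455, -0.045, -0.181]), 'moment': array([ 0.033, -0.04 ,  0.019]), 'grip_width': np.float64(91.726)}
top [ 389.   -5. 1088.]
speed_box 0.81 [ 457. -105.   37.] [282. 226.]
speed_box 0.73 [ 293. -224.   33.] [329. 286.]
speed_box 0.55 [381.  70.  35.] [218. 256.]
speed_box 0.25 [570. 378.  13.] [109. 190.]
dial 0.72 [787. -50.  26.] [259. 112.]
dial 0.6 [ 441. -103.   48.] [282. 231.]
dial 0.56 [372.  72.  44.] [218. 259.]
dial 0.48 [ 282. -228.   54.] [332. 291.]
mixer 0.66 [ 639. -211.   64.] [319. 158.]
mixer 0.61 [596. -26.  38.] [252. 176.]
mixer 0.57 [573. 380.  15.] [108. 189.]
dish 0.8 [630.  -9.  55.] [245. 163.]
dish_grip 0.8 [634.  -8.  58.] [245. 161.]
dish_grip 0.56 [ 638. -209.   63.] [318. 
[... 582 characters left out ...]
box 0.6 [449. -86.  35.] [293. 211.]
speed_box 0.38 [623.  -6.  62.] [225. 222.]
dial 0.88 [370.  77.  61.] [326. 251.]
dial 0.74 [ 277. -223.   64.] [354. 172.]
dial 0.57 [444. -97.  61.] [296. 201.]
mixer 0.82 [616.  40.  35.] [227. 243.]
mixer 0.67 [605. 193.  49.] [223. 290.]
dish 0.96 [629.  -3.  59.] [223. 224.]
dish_grip 0.72 [630.  -5.  61.] [223. 223.]
dish_lip 0.8 [624.  -6.  60.] [225. 223.]
dish_lip 0.44 [430. 324.  45.] [300. 348.]
jar 0.93 [606. 190.  48.] [223. 289.]
jar 0.63 [706. 275.  44.] [172. 320.]
pot 0.61 [ 638. -195.   45.] [229. 180.]
dial_grip 0.78 [441. -96.  64.] [297. 200.]
dial_grip 0.69 [ 280. -221.   59.] [353. 174.]
dial_grip 0.62 [371.  76.  66.] [325. 249.]
```

View pics/top0.png

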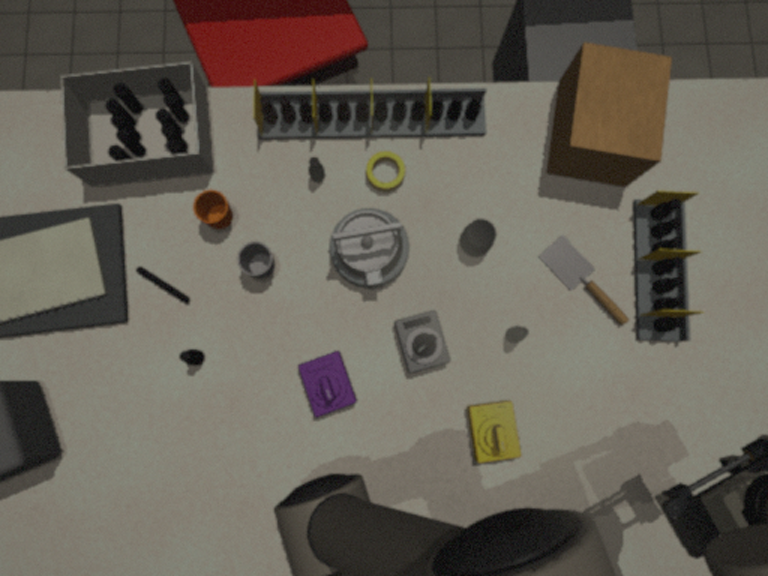

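View pics/side0.png

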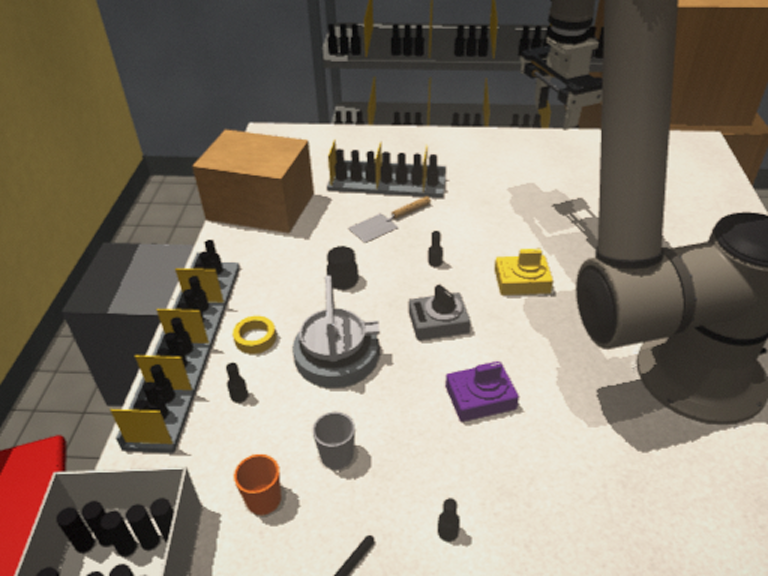

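Top view: three boxes resemble the speed_box, at original px (282,226) grey, (218,256) purple and (329,286) yellow. The grey one fits. There are also two cups: grey steel at (170,172), beside the mixer in +y, and orange at (141,138). The grey one is the jar. The dish lip points toward the robot (−x). I'll confirm the box and jar in one enlarged crop and take masks.

```bash
python3 - <<'E'
from h import *
p=vision.capture("top")
save("crop1",p["img"][130:260,140:340],4)
for n,near,z in (("speed_box",(282,226),35),("dial",(282,231),79),("jar",(170,172),70),("mixer",(246,167),45),("dish",(245,163),70)):
    for d in vision.regions_of(p,n)[:5]:
        m=d["mask"].astype(np.uint8); ys,xs=np.nonzero(m)
        if np.hypot(xs.mean()-near[0],ys.mean()-near[1])>12: continue
        r=cv2.minAreaRect(np.c_[xs,ys].astype(np.float32)); b=cv2.boxPoints(r)
        print(n,round(d["confidence"],2),m.sum(),np.round(ray_z(p,r[0],z)),[list(np.round(ray_z(p,q,z)[:2])) for q in b],np.round(b).tolist())
E
```

```text
speed_box 0.68 1099 [ 452. -103.   35.] [[np.float64(491.0), np.float64(-51.0)], [np.float64(511.0), np.float64(-132.0)], [np.float64(413.0), np.float64(-154.0)], [np.float64(394.0), np.float64(-74.0)]] [[262.0, 214.0], [291.0, 206.0], [301.0, 242.0], [272.0, 249.0]]
dial 0.67 195 [ 443. -104.   79.] [[np.float64(462.0), np.float64(-85.0)], [np.float64(461.0), np.float64(-124.0)], [np.float64(424.0), np.float64(-123.0)], [np.float64(425.0), np.float64(-84.0)]] [[276.0, 223.0], [291.0, 223.0], [291.0, 237.0], [276.0, 237.0]]
jar 0.82 477 [602. 192.  70.] [[np.float64(634.0), np.float64(225.0)], [np.float64(633.0), np.float64(160.0)], [np.float64(570.0), np.float64(160.0)], [np.float64(571.0), np.float64(224.0)]] [[159.0, 162.0], [183.0, 162.0], [183.0, 185.0], [159.0, 185.0]]
mixer 0.81 726 [625. -12.  45.] [[np.float64(658.0), np.float64(84.0)], [np.float64(723.0), np.float64(-48.0)], [np.float64(591.0), np.float64(-107.0)], [np.float64(529.0), np.float64(23.0)]] [[212.0, 155.0], [259.0, 131.0], [281.0, 177.0], [235.0, 200.0]]
dish 0.83 1443 [628.  -1.  70.] [[np.float64(601.0), np.float64(77.0)], [np.float64(711.0), np.float64(21.0)], [np.float64(656.0), np.float64(-80.0)], [np.float64(547.0), np.float64(-23.0)]] [[214.0, 173.0], [234.0, 133.0], [272.0, 152.0], [252.0, 192.0]]
```

View pics/crop1.png

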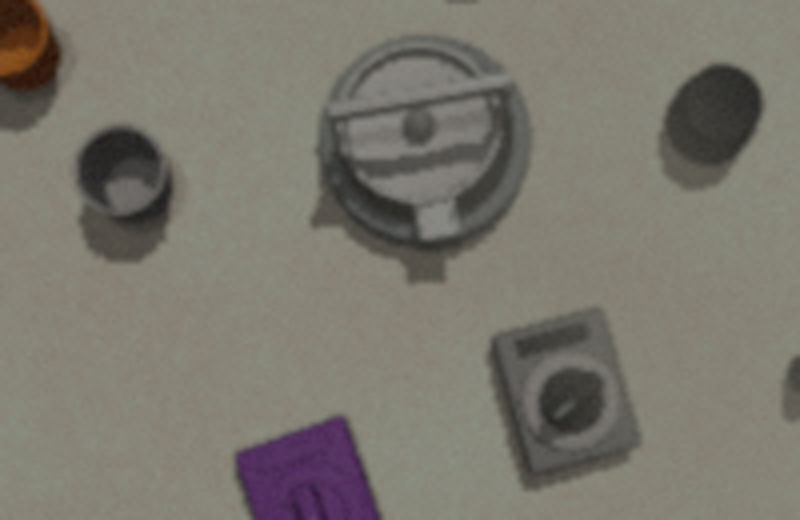

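```bash
cat >> h.py <<'E'
def plan(pos,yaw,n,start=None):
    """rows to go in a straight line to pos [mm], tool yaw (mod pi given explicitly)"""
    o=bot.get_obs(); p=np.array(o["tool_pos"]); y=o["tcp_rot"][2]
    dy=(yaw-y+np.pi/2)%np.pi-np.pi/2
    for i in range(n):
        Rm=R.from_euler("xyz",[-np.pi/2,0,y+dy*i/n]).as_matrix()
        d=Rm.T@(np.array(pos)-p)/n/1000
        print([*np.round(d,4).tolist(), round(-np.degrees(dy)/n,2)],end=", " if (i+1)%5 else "\n")
    print("dyaw",dy)
E
python3 - <<'E'
from h import *
plan([444,-105,190],-0.85,10)
c=vision.capture("wrist"); print(c["mount"],c["camera_matrix"])
E
```

```text
[-0.0353, 0.0045, -0.0236, np.float64(7.46)], [-0.032, 0.0045, -0.028, np.float64(7.46)], [-0.028, 0.0045, -0.0319, np.float64(7.46)], [-0.0237, 0.0045, -0.0353, np.float64(7.46)], [-0.0189, 0.0045, -0.0381, np.float64(7.46)]
[-0.0138, 0.0045, -0.0402, np.float64(7.46)], [-0.0084, 0.0045, -0.0417, np.float64(7.46)], [-0.0029, 0.0045, -0.0424, np.float64(7.46)], [0.0026, 0.0045, -0.0424, np.float64(7.46)], [0.0081, 0.0045, -0.0417, np.float64(7.46)]
dyaw -1.3028059263139884
[[ 7.84360914e-04  9.64880457e-01  2.62688198e-01 -7.01489804e+01]
 [-4.89797400e-04 -2.62687876e-01  9.64880739e-01 -1.50358235e+02]
 [ 9.99999572e-01 -8.85478735e-04  2.66553836e-04 -3.58413965e-01]
 [ 0.00000000e+00  0.00000000e+00  0.00000000e+00  1.00000000e+00]] [[297.31863964   0.         251.33890554]
 [  0.         297.31863964 192.22831456]
 [  0.           0.           1.        ]]
```

arm_command(
  deltas=[
    [-0.0353,0.0045,-0.0236,7.46],
    [-0.032,0.0045,-0.028,7.46],
    [-0.028,0.0045,-0.0319,7.46],
    [-0.0237,0.0045,-0.0353,7.46],
    [-0.0189,0.0045,-0.0381,7.46],
  ],
)

```text
time: 1.95
tool_pos: [337.5, -287.2, 212.2]
tcp_rot: [-1.57, 0.001, 2.938]
contact_force: [0.9, -0.6, 0.1]
grip_width: 92.0
```

arm_command(
  deltas=[
    [-0.0138,0.0045,-0.0402,7.46],
    [-0.0084,0.0045,-0.0417,7.46],
    [-0.0029,0.0045,-0.0424,7.46],
    [0.0026,0.0045,-0.0424,7.46],
    [0.0081,0.0045,-0.0417,7.46],
  ],
)

```text
time: 2.45
tool_pos: [440.5, -108.3, 190.4]
tcp_rot: [-1.571, 0.001, 2.306]
contact_force: [0.7, -0.9, 0.5]
grip_width: 91.7
```

arm_command(
  deltas=[
    [0,0,0,0],
    [0,0,0,0],
  ],
)

```text
time: 2.65
tool_pos: [439.9, -109.2, 190.3]
tcp_rot: [-1.57, -0.0, 2.315]
contact_force: [-0.1, -0.8, 0.4]
grip_width: 92.0
```

```bash
cat >> h.py <<'E'
def wT(o): 
    T=np.eye(4); T[:3,:3]=R.from_euler("xyz",o["tcp_rot"]).as_matrix(); T[:3,3]=o["tool_pos"]; return T
def wcap():
    o=bot.get_obs(); c=vision.capture("wrist"); c["T"]=wT(o)@np.array(c["mount"]); return o,c
def wray(c,uv,z):
    K=np.array(c["camera_matrix"]); v=(np.array(uv,float)-K[:2,2])/K[0,0]; t=np.hypot(*v)
    d=np.r_[v/t*np.sin(t),np.cos(t)] if t>0 else np.r_[0,0,1]
    d=c["T"][:3,:3]@d; return c["T"][:3,3]+d*(z-c["T"][2,3])/d[2]
def wproj(c,X):
    q=np.linalg.inv(c["T"])@np.r_[X,1]; t=np.arctan2(np.hypot(q[0],q[1]),q[2]); K=np.array(c["camera_matrix"])
    return K[:2,2]+K[0,0]*t*q[:2]/np.hypot(q[0],q[1])
E
python3 - <<'E'
from h import *
o,c=wcap(); print({k:np.round(o[k],3) for k in ("time","joint_positions","tool_pos","tcp_rot","contact_force")})
save("w1",c["img"],1.5)
for n in ("dial_grip","dial","speed_box"):
    for d in vision.find_in(c,n)[:3]:
        print(n,round(d["confidence"],2),np.round((c["T"]@np.r_[d["xyz"],1])[:3],1))
    for d in vision.regions_of(c,n)[:2]:
        ys,xs=np.nonzero(d["mask"]); r=cv2.minAreaRect(np.c_[xs,ys].astype(np.float32))
        print(" mask",round(d["confidence"],2),len(xs),r)
print(wproj(c,[444,-105,79]))
E
```

```text
{'time': np.float64(2.65), 'joint_positions': array([-0.412,  0.257,  1.78 , -0.   ,  1.105,  1.985]), 'tool_pos': array([ 439.916, -109.168,  190.291]), 'tcp_rot': array([-1.57 , -0.   ,  2.315]), 'contact_force': array([-0.137, -0.788,  0.423])}
dial_grip 0.89 [ 286.7 -223.6   55.9]
dial_grip 0.65 [ 447.2 -108.8   51.5]
 mask 0.87 1555 ((247.4146270751953, 185.9966278076172), (48.11561584472656, 42.142642974853516), 58.570438385009766)
 mask 0.84 1093 ((422.4000549316406, 206.3000030517578), (42.93250274658203, 34.43544387817383), 63.43495178222656)
dial 0.75 [ 444.6 -106.6   51.2]
dial 0.72 [ 287.1 -222.9   51.5]
dial 0.6 [ 620.8 -197.4   32.3]
 mask 0.8 1080 ((425.5, 202.0), (36.0, 41.0), 90.0)
 mask 0.62 1557 ((245.25003051757812, 185.75001525878906), (43.84062194824219, 45.961936950683594), 45.0)
speed_box 0.79 [ 302.6 -222.    38.9]
speed_box 0.63 [395.7  42.9  34.8]
speed_box 0.56 [ 452.5 -105.9   36.8]
 mask 0.81 1968 ((196.884033203125, 290.4794616699219), (81.15493774414062, 29.017221450805664), 1.9091525077819824)
 mask 0.59 6964 ((240.4893035888672, 175.4945068359375), (94.79899597167969, 76.21424865722656), 27.181108474731445)
[244.57534995 191.48566557]
```

View pics/w1.png

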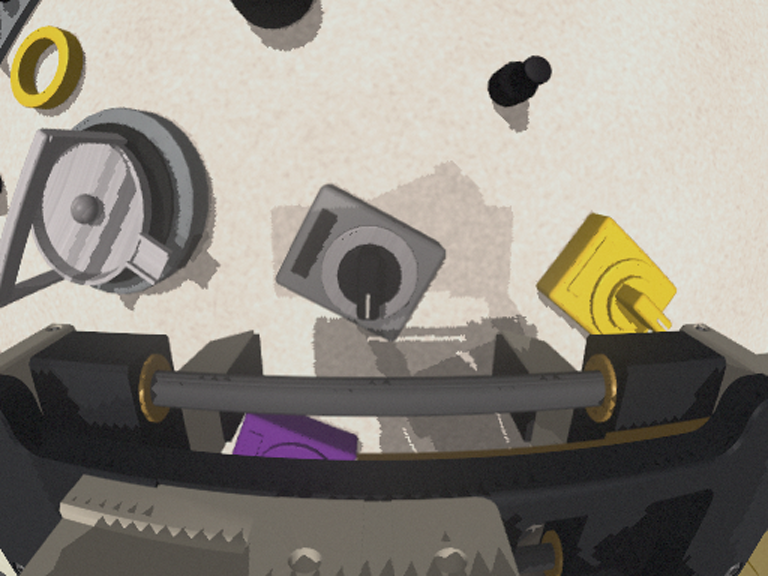

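The wrist view shows the grey box, with the dial at about (365,270) and its bar near vertical, parallel to the jaws' faces. The purple and yellow boxes are clear of it. I'll rectify at the bar-top height to get the bar angle and axis.

```bash
cat >> h.py <<'E'
def ortho(c,cx,cy,z,half,mm):
    """top-down rectified picture of plane z: image up=+x, left=+y"""
    n=int(2*half/mm); a=half-mm*np.arange(n)
    M=np.zeros((n,n,2),np.float32)
    for i in range(n):
        for j in range(n): M[i,j]=wproj(c,[cx+a[i],cy+a[j],z])
    return cv2.remap(c["img"],M[...,0],M[...,1],cv2.INTER_CUBIC)
E
python3 - <<'E'
from h import *
o,c=wcap()
a=ortho(c,444,-105,79,50,.25); b=ortho(c,444,-105,35,75,.375)
for im,mm in ((a,.25),(b,.375)):
    for k in range(0,400,40): cv2.line(im,(k,0),(k,5),(255,0,0),1); cv2.line(im,(0,k),(5,k),(255,0,0),1)
    cv2.circle(im,(200,200),2,(255,0,0),-1)
save("o1",np.hstack([a,b]))
E
```

```text
(no output)
```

View pics/o1.png

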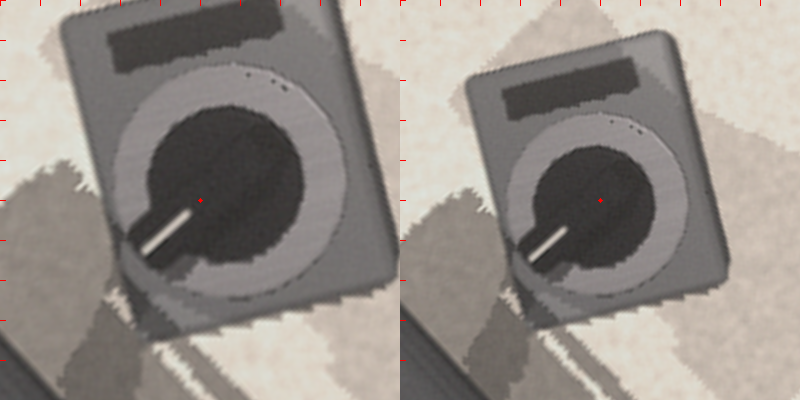

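```bash
python3 - <<'E'
from h import *
plan([444.5,-106,61],-0.829,5)
E
```

```text
[0.0, 0.0259, -0.0013, np.float64(-0.03)], [0.0, 0.0259, -0.0013, np.float64(-0.03)], [0.0, 0.0259, -0.0013, np.float64(-0.03)], [0.0, 0.0259, -0.0013, np.float64(-0.03)], [0.0, 0.0259, -0.0013, np.float64(-0.03)]
dyaw 0.0025438593378641627
```

arm_command(
  deltas=[
    [0,0.026,-0.0013,0],
    [0,0.026,-0.0013,0],
    [0,0.026,-0.0013,0],
    [0,0.026,-0.0013,0],
    [0,0.025,-0.0013,0],
  ],
)

```text
time: 3.55
tool_pos: [444.5, -105.8, 60.5]
tcp_rot: [-1.571, 0.0, 2.311]
contact_force: [-0.2, -1.0, 0.0]
grip_width: 92.0
```

arm_command(
  deltas=[
    [0,0,0,0],
    [0,0,0,0],
    [0,0,0,0],
    [0,0,0,0],
    [0,0,0,0],
  ],
  claw=255,
)

```text
time: 4.05
tool_pos: [445.1, -105.7, 62.3]
tcp_rot: [-1.572, 0.002, 2.311]
contact_force: [-0.7, -0.7, -0.2]
grip_width: 56.4
```

arm_command(
  deltas=[
    [0,0,0,0],
    [0,0,0,0],
  ],
)

```text
time: 4.25
tool_pos: [444.7, -105.5, 61.7]
tcp_rot: [-1.571, 0.001, 2.311]
contact_force: [0.4, 0.9, 0.1]
grip_width: 40.5
```

arm_command(
  deltas=[
    [0,0,0,0],
    [0,0,0,0],
    [0,0,0,0],
    [0,0,0,0],
    [0,0,0,0],
  ],
)

```text
time: 4.75
tool_pos: [444.4, -105.6, 61.4]
tcp_rot: [-1.57, -0.0, 2.311]
contact_force: [-1.1, -1.3, 1.2]
grip_width: 14.1
```

arm_command(
  deltas=[
    [0,0,0,0],
    [0,0,0,0],
  ],
)

```text
time: 4.95
tool_pos: [444.5, -105.6, 61.4]
tcp_rot: [-1.57, -0.0, 2.311]
contact_force: [-1.8, -1.2, 1.1]
grip_width: 13.9
```

arm_command(
  deltas=[
    [0,0,0,-6],
    [0,0,0,-7.5],
    [0,0,0,-7.5],
    [0,0,0,-7.5],
    [0,0,0,-7.5],
  ],
)

```text
time: 5.45
tool_pos: [444.7, -105.1, 61.3]
tcp_rot: [-1.571, 0.0, 2.945]
contact_force: [-0.2, 1.1, 0.6]
grip_width: 13.9
```

arm_command(
  deltas=[
    [0,0,0,-7.5],
    [0,0,0,-6],
    [0,0,0,-4],
    [0,0,0,-3],
    [0,0,0,-2],
  ],
)

```text
time: 5.95
tool_pos: [444.7, -104.8, 61.3]
tcp_rot: [-1.572, 0.0, -2.949]
contact_force: [0.5, 1.5, 1.2]
grip_width: 14.0
```

```bash
python3 - <<'E'
from h import *
o=bot.get_obs(); print({k:np.round(o[k],3) for k in ("time","joint_positions","tool_pos","tcp_rot","contact_force","moment","grip_width")})
E
```

```text
{'time': np.float64(5.95), 'joint_positions': array([-4.000e-01,  4.530e-01,  1.925e+00,  1.000e-03,  7.630e-01,
        9.770e-01]), 'tool_pos': array([ 444.697, -104.789,   61.347]), 'tcp_rot': array([-1.572,  0.   , -2.949]), 'contact_force': array([0.457, 1.481, 1.244]), 'moment': array([ 0.497,  0.009, -0.036]), 'grip_width': np.float64(14.02)}
```

arm_command(
  deltas=[
    [0,0,0,-2],
    [0,0,0,-1.5],
    [0,0,0,-1.5],
    [0,0,0,0],
  ],
)

```text
time: 6.35
tool_pos: [444.6, -104.8, 61.3]
tcp_rot: [-1.572, 0.0, -2.864]
contact_force: [1.4, 6.1, 2.4]
grip_width: 14.0
```

```bash
python3 - <<'E'
from h import *
o=bot.get_obs(); print({k:np.round(o[k],3) for k in ("time","tool_pos","tcp_rot","contact_force","moment","grip_width")})
E
```

```text
{'time': np.float64(6.35), 'tool_pos': array([ 444.629, -104.801,   61.332]), 'tcp_rot': array([-1.572,  0.   , -2.864]), 'contact_force': array([1.417, 6.13 , 2.409]), 'moment': array([ 1.014, -0.19 , -0.463]), 'grip_width': np.float64(13.951)}
```

arm_command(
  deltas=[
    [0,0,0,-1.5],
    [0,0,0,0],
    [0,0,0,0],
  ],
)

```text
time: 6.65
tool_pos: [444.6, -104.8, 61.3]
tcp_rot: [-1.572, 0.001, -2.839]
contact_force: [0.6, 5.6, 1.6]
grip_width: 14.4
```

arm_command(
  deltas=[
    [0,0,0,0],
    [0,0,0,0],
    [0,0,0,0],
    [0,0,0,0],
    [0,0,0,0],
  ],
  claw=0,
)

```text
time: 7.15
tool_pos: [444.6, -105.6, 61.4]
tcp_rot: [-1.571, -0.0, -2.837]
contact_force: [-0.1, -0.1, 0.1]
grip_width: 49.8
```

arm_command(
  deltas=[
    [0,-0.02,0,0],
    [0,-0.03,0,0],
    [0,-0.03,0,0],
    [0,-0.03,0,0],
    [0,-0.03,0,0],
  ],
)

```text
time: 7.65
tool_pos: [444.3, -105.4, 202.6]
tcp_rot: [-1.571, -0.0, -2.837]
contact_force: [0.0, -0.1, -0.5]
grip_width: 88.5
```

```bash
python3 - <<'E'
from h import *
o=bot.get_obs(); print({k:np.round(o[k],3) for k in ("time","tool_pos","tcp_rot","contact_force","moment","grip_width")})
plan([555,-20,230],np.pi/2,12)
E
```

```text
{'time': np.float64(7.65), 'tool_pos': array([ 444.329, -105.434,  202.623]), 'tcp_rot': array([-1.571, -0.   , -2.837]), 'contact_force': array([ 0.044, -0.128, -0.47 ]), 'moment': array([ 0.049, -0.001,  0.001]), 'grip_width': np.float64(88.549)}
[-0.0109, -0.0023, -0.004, np.float64(-6.05)], [-0.0113, -0.0023, -0.0029, np.float64(-6.05)], [-0.0115, -0.0023, -0.0017, np.float64(-6.05)], [-0.0116, -0.0023, -0.0004, np.float64(-6.05)], [-0.0116, -0.0023, 0.0008, np.float64(-6.05)]
[-0.0115, -0.0023, 0.002, np.float64(-6.05)], [-0.0112, -0.0023, 0.0032, np.float64(-6.05)], [-0.0108, -0.0023, 0.0044, np.float64(-6.05)], [-0.0103, -0.0023, 0.0055, np.float64(-6.05)], [-0.0096, -0.0023, 0.0065, np.float64(-6.05)]
[-0.0089, -0.0023, 0.0075, np.float64(-6.05)], [-0.0081, -0.0023, 0.0084, np.float64(-6.05)], dyaw 1.2666360241933683
```

```bash
python3 - <<'E'
from h import *
o,c=wcap()
a=ortho(c,444,-105,79,50,.25); b=ortho(c,625,-5,135,100,.5)
for k in range(0,400,40): cv2.line(b,(k,0),(k,5),(255,0,0),1); cv2.line(b,(0,k),(5,k),(255,0,0),1)
save("o2",np.hstack([a,b]))
E
```

```text
(no output)
```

View pics/o2.png

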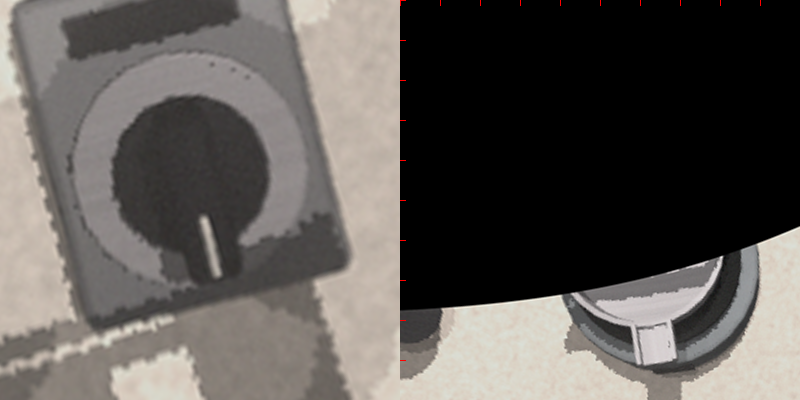

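The pointer is now parallel to the box's long sides (yaw 0.229 against box 0.227), so the dial is off. Next is the dish.

```bash
python3 - <<'E'
from h import *
plan([620,-5,250],np.pi/2-0.15,10)
E
```

```text
[-0.0196, -0.0043, -0.0045, np.float64(-6.4)], [-0.02, -0.0043, -0.0023, np.float64(-6.4)], [-0.0201, -0.0043, -0.0, np.float64(-6.4)], [-0.02, -0.0043, 0.0022, np.float64(-6.4)], [-0.0196, -0.0043, 0.0044, np.float64(-6.4)]
[-0.019, -0.0043, 0.0066, np.float64(-6.4)], [-0.0181, -0.0043, 0.0086, np.float64(-6.4)], [-0.017, -0.0043, 0.0106, np.float64(-6.4)], [-0.0158, -0.0043, 0.0124, np.float64(-6.4)], [-0.0143, -0.0043, 0.0141, np.float64(-6.4)]
dyaw 1.1164347047948748
```

```bash
python3 - <<'E'
from h import *
plan([620,-5,250],np.pi/2+0.17,10)
E
```

```text
[-0.0196, -0.0043, -0.0045, np.float64(-8.23)], [-0.02, -0.0043, -0.0016, np.float64(-8.23)], [-0.02, -0.0043, 0.0013, np.float64(-8.23)], [-0.0197, -0.0043, 0.0041, np.float64(-8.23)], [-0.0189, -0.0043, 0.0069, np.float64(-8.23)]
[-0.0177, -0.0043, 0.0095, np.float64(-8.23)], [-0.0161, -0.0043, 0.0119, np.float64(-8.23)], [-0.0143, -0.0043, 0.0141, np.float64(-8.23)], [-0.0121, -0.0043, 0.016, np.float64(-8.23)], [-0.0097, -0.0043, 0.0176, np.float64(-8.23)]
dyaw 1.4364347047948742
```

arm_command(
  deltas=[
    [-0.0196,-0.0043,-0.0045,-8.23],
    [-0.02,-0.0043,-0.0016,-8.23],
    [-0.02,-0.0043,0.0013,-8.23],
    [-0.0197,-0.0043,0.0041,-8.23],
    [-0.0189,-0.0043,0.0069,-8.23],
  ],
)

```text
time: 8.2
tool_pos: [531.9, -54.4, 222.8]
tcp_rot: [-1.571, -0.0, -2.113]
contact_force: [0.1, 0.0, -0.7]
grip_width: 92.0
```

arm_command(
  deltas=[
    [-0.0177,-0.0043,0.0095,-8.23],
    [-0.0161,-0.0043,0.0119,-8.23],
    [-0.0143,-0.0043,0.0141,-8.23],
    [-0.0121,-0.0043,0.016,-8.23],
    [-0.0097,-0.0043,0.0176,-8.23],
  ],
)

```text
time: 8.7
tool_pos: [618.5, -3.7, 244.1]
tcp_rot: [-1.571, -0.0, -1.395]
contact_force: [0.8, 0.6, 0.7]
grip_width: 91.7
```

arm_command(
  deltas=[
    [0,0,0,0],
    [0,0,0,0],
  ],
)

```text
time: 8.9
tool_pos: [617.4, -4.2, 243.6]
tcp_rot: [-1.572, -0.0, -1.404]
contact_force: [-0.3, -1.2, 0.1]
grip_width: 91.6
```

```bash
python3 - <<'E'
from h import *
o,c=wcap(); print({k:np.round(o[k],3) for k in ("time","joint_positions","tool_pos","tcp_rot")})
for n in ("dish_grip","dish_lip","ball_center","jar"):
    for d in vision.find_in(c,n)[:3]: print(n,round(d["confidence"],2),np.round((c["T"]@np.r_[d["xyz"],1])[:3],1))
a=ortho(c,625,-5,144,100,.5); b=ortho(c,625,-5,67,100,.5)
for im in (a,b):
    for k in range(0,400,40): cv2.line(im,(k,0),(k,5),(255,0,0),1); cv2.line(im,(0,k),(5,k),(255,0,0),1)
im=cv2.resize(c["img"],(400,300)); save("o3",np.vstack([np.hstack([a,b])[:],np.hstack([im,np.zeros_like(im)])[:200]]))
E
```

```text
{'time': np.float64(8.9), 'joint_positions': array([-0.131,  0.51 ,  1.233, -0.   ,  1.4  , -0.297]), 'tool_pos': array([617.419,  -4.163, 243.595]), 'tcp_rot': array([-1.572, -0.   , -1.404])}
dish_grip 0.36 [778.7  88.2  41.9]
dish_lip 0.91 [629.1  -3.8  58.9]
dish_lip 0.74 [459.9 -82.   31. ]
ball_center 0.67 [625.8  -6.3  72.1]
jar 0.96 [607.8 193.3  24.7]
```

View pics/o3.png

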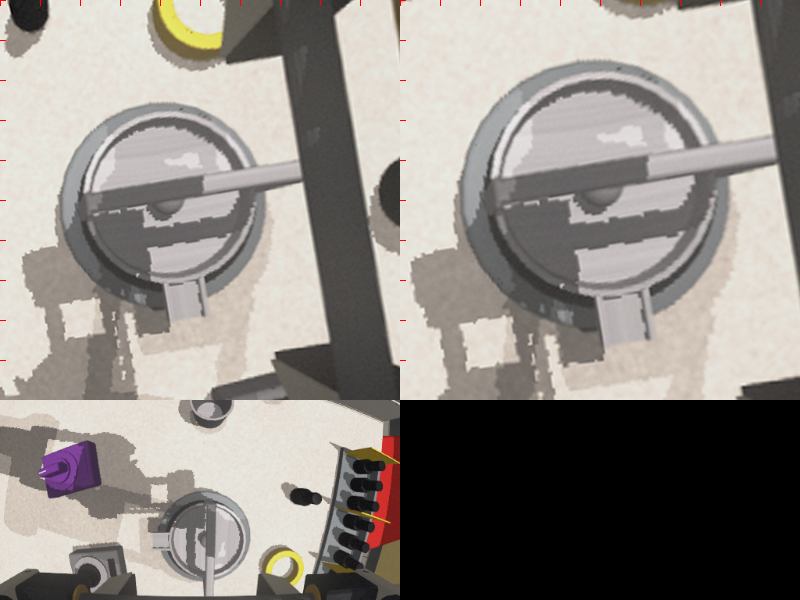

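Bar centre is about (632.5, −4.5) and bar yaw about −1.415. The rim circle, lip and bar agree.

```bash
python3 - <<'E'
from h import *
plan([632.5,-4.5,124],-1.414,5)
E
```

```text
[0.0005, 0.0241, 0.003, np.float64(0.13)], [0.0005, 0.0241, 0.003, np.float64(0.13)], [0.0005, 0.0241, 0.003, np.float64(0.13)], [0.0005, 0.0241, 0.003, np.float64(0.13)], [0.0005, 0.0241, 0.003, np.float64(0.13)]
dyaw -0.011167757158193181
```

arm_command(
  deltas=[
    [0.0005,0.024,0.003,0.13],
    [0.0005,0.024,0.003,0.13],
    [0.0005,0.024,0.003,0.13],
    [0.0005,0.024,0.003,0.13],
    [0.0005,0.024,0.003,0.13],
  ],
)

```text
time: 9.65
tool_pos: [632.9, -4.4, 123.7]
tcp_rot: [-1.571, -0.0, -1.414]
contact_force: [0.1, -0.3, 0.1]
grip_width: 92.0
```

arm_command(
  deltas=[
    [0,0,0,0],
    [0,0,0,0],
    [0,0,0,0],
    [0,0,0,0],
    [0,0,0,0],
  ],
  claw=180,
)

```text
time: 10.15
tool_pos: [633.5, -4.1, 125.6]
tcp_rot: [-1.569, -0.001, -1.412]
contact_force: [0.6, -1.0, -0.0]
grip_width: 56.7
```

arm_command(
  deltas=[
    [0,0,0,0],
    [0,0,0,0],
    [0,0,0,0],
    [0,0,0,0],
    [0,0,0,0],
  ],
)

```text
time: 10.65
tool_pos: [633.1, -4.0, 124.3]
tcp_rot: [-1.571, -0.0, -1.412]
contact_force: [0.0, 0.3, -0.1]
grip_width: 27.4
```

```bash
python3 - <<'E'
from h import *
o=bot.get_obs(); print({k:np.round(o[k],3) for k in ("time","joint_positions","tool_pos","tcp_rot","contact_force","moment","grip_width")})
p=vision.capture("side"); u=proj(p,[632,-4,135]).astype(int); print(u)
q=vision.capture("top"); v=proj(q,[632,-4,100]).astype(int)
f=lambda im,u:cv2.resize(im[u[1]-50:u[1]+50,u[0]-50:u[0]+50],(400,400),interpolation=cv2.INTER_CUBIC)
save("s4",np.hstack([f(p["img"],u),f(q["img"],v)]))
E
```

```text
{'time': np.float64(10.65), 'joint_positions': array([-0.127,  0.635,  1.353, -0.   ,  1.154, -0.286]), 'tool_pos': array([633.103,  -4.036, 124.293]), 'tcp_rot': array([-1.571, -0.   , -1.412]), 'contact_force': array([ 0.041,  0.325, -0.088]), 'moment': array([ 0.089, -0.099, -0.007]), 'grip_width': np.float64(27.406)}
[219 201]
```

View pics/s4.png

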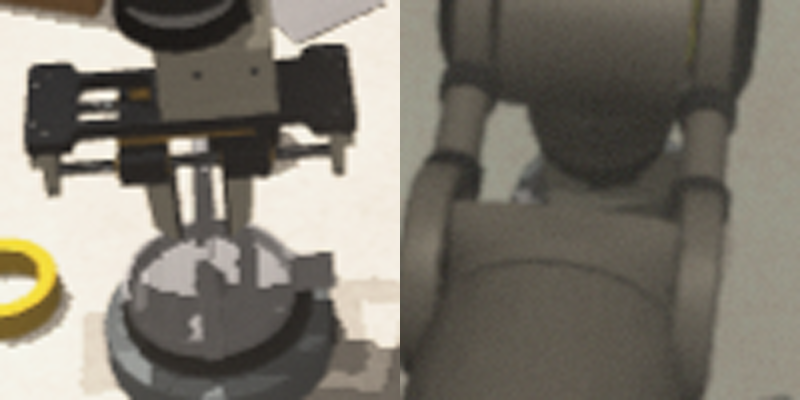

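In the side view the strap (x≈203) is centred between the fingers (inner edges about 183 and 228). Closing.

arm_command(
  deltas=[
    [0,0,0,0],
    [0,0,0,0],
    [0,0,0,0],
    [0,0,0,0],
    [0,0,0,0],
  ],
  claw=255,
)

```text
time: 11.25
tool_pos: [633.0, -4.1, 124.3]
tcp_rot: [-1.571, -0.0, -1.412]
contact_force: [-0.0, -0.3, -0.5]
grip_width: 10.0
```

arm_command(
  deltas=[
    [0,0,0,0],
    [0,0,0,0],
    [0,0,0,0],
    [0,0,0,0],
    [0,0,0,0],
  ],
)

```text
time: 11.75
tool_pos: [633.1, -4.1, 124.3]
tcp_rot: [-1.571, -0.0, -1.412]
contact_force: [-1.5, 0.3, 0.2]
grip_width: 9.7
```

arm_command(
  deltas=[
    [0,-0.001,0,0],
    [0,-0.002,0,0],
    [0,-0.003,0,0],
    [0,-0.004,0,0],
    [0,-0.005,0,0],
  ],
)

```text
time: 12.25
tool_pos: [633.1, -4.1, 139.7]
tcp_rot: [-1.571, -0.0, -1.412]
contact_force: [-0.3, 0.3, -2.4]
grip_width: 9.3
```

arm_command(
  deltas=[
    [0,-0.006,0,0],
    [0,-0.006,0,0],
    [0,-0.006,0,0],
    [0,-0.006,0,0],
    [0,-0.006,0,0],
  ],
)

```text
time: 12.75
tool_pos: [633.1, -4.0, 170.0]
tcp_rot: [-1.571, -0.0, -1.412]
contact_force: [-0.2, 0.1, -2.2]
grip_width: 9.6
```

arm_command(
  deltas=[
    [0,-0.005,0,0],
    [0,-0.004,0,0],
    [0,-0.003,0,0],
    [0,-0.002,0,0],
    [0,-0.001,0,0],
  ],
)

```text
time: 13.25
tool_pos: [633.1, -4.1, 184.4]
tcp_rot: [-1.571, -0.0, -1.412]
contact_force: [0.6, 0.8, -2.8]
grip_width: 9.6
```

```bash
python3 - <<'E'
from h import *
o=bot.get_obs(); print({k:np.round(o[k],3) for k in ("time","tool_pos","tcp_rot","contact_force","moment","grip_width")})
for s in ("top","side"):
  p=vision.capture(s)
  for n in ("ball_center","dish","jar"):
    for d in vision.find_in(p,n)[:2]: print(s,n,round(d["confidence"],2),np.round(w(p,d["xyz"]),1))
  if s=="side": u=proj(p,[632,-4,135]).astype(int); save("s5",p["img"][u[1]-60:u[1]+60,u[0]-80:u[0]+80],4)
E
```

```text
{'time': np.float64(13.25), 'tool_pos': array([633.086,  -4.056, 184.447]), 'tcp_rot': array([-1.571, -0.   , -1.412]), 'contact_force': array([ 0.577,  0.846, -2.776]), 'moment': array([ 0.004, -0.136,  0.044]), 'grip_width': np.float64(9.646)}
top dish 0.64 [631.3  40.8 149.7]
top jar 0.87 [613.4 204.9  36.3]
top jar 0.74 [712.8 284.3  40.8]
side dish 0.74 [6.254e+02 2.000e-01 1.171e+02]
side jar 0.9 [705.2 275.1  46.2]
side jar 0.78 [606.  194.4  49.5]
```

View pics/s5.png

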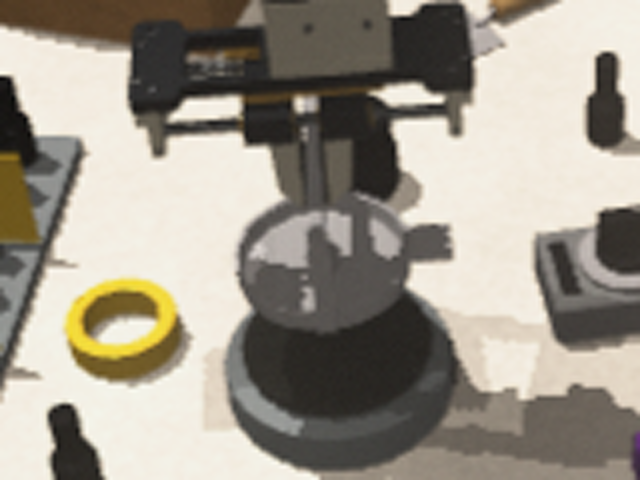

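The dish hangs level, clear of the mixer. Now the quarter turn clockwise from above, in place, gently.

arm_command(
  deltas=[
    [0,0,0,1],
    [0,0,0,2],
    [0,0,0,3],
    [0,0,0,4],
    [0,0,0,5],
  ],
)

```text
time: 14.15
tool_pos: [633.1, -4.0, 184.3]
tcp_rot: [-1.571, -0.0, -1.678]
contact_force: [-0.2, -0.5, -2.5]
grip_width: 9.8
```

arm_command(
  deltas=[
    [0,0,0,5],
    [0,0,0,5],
    [0,0,0,5],
    [0,0,0,5],
    [0,0,0,5],
  ],
)

```text
time: 14.65
tool_pos: [633.1, -4.0, 184.3]
tcp_rot: [-1.571, -0.0, -2.115]
contact_force: [0.4, -0.4, -2.0]
grip_width: 9.8
```

arm_command(
  deltas=[
    [0,0,0,5],
    [0,0,0,5],
    [0,0,0,5],
    [0,0,0,5],
    [0,0,0,5],
  ],
)

```text
time: 15.15
tool_pos: [633.1, -4.0, 184.3]
tcp_rot: [-1.571, -0.0, -2.551]
contact_force: [0.1, 0.1, -1.6]
grip_width: 9.9
```

arm_command(
  deltas=[
    [0,0,0,5],
    [0,0,0,5],
    [0,0,0,5],
    [0,0,0,4],
    [0,0,0,3],
  ],
)

```text
time: 15.65
tool_pos: [633.1, -4.0, 184.3]
tcp_rot: [-1.571, -0.0, -2.934]
contact_force: [0.3, 0.1, -2.3]
grip_width: 10.1
```

arm_command(
  deltas=[
    [0,0,0,2],
    [0,0,0,1],
    [0,0,0,0],
    [0,0,0,0],
    [0,0,0,0],
  ],
)

```text
time: 16.15
tool_pos: [633.1, -4.1, 184.3]
tcp_rot: [-1.571, -0.0, -2.983]
contact_force: [0.5, -0.4, -1.4]
grip_width: 10.0
```

```bash
python3 - <<'E'
from h import *
o,c=wcap(); print({k:np.round(o[k],3) for k in ("time","joint_positions","tool_pos","tcp_rot","contact_force","moment","grip_width")})
for n in ("jar","ball_center","dish"):
    for d in vision.find_in(c,n)[:2]: print(n,round(d["confidence"],2),np.round((c["T"]@np.r_[d["xyz"],1])[:3],1))
p=vision.capture("side")
for q in (c,p):
  f=(lambda u:wray(q,u,70)) if "T" in q else (lambda u:ray_z(q,u,70))
  for d in vision.regions_of(q,"jar")[:2]:
    ys,xs=np.nonzero(d["mask"]); print("mask",round(d["confidence"],2),len(xs),xs.min(),xs.max(),ys.min(),ys.max())
# overlay rim circle hypotheses
def circ(img,P,cx,cy,r,z,col):
    pts=np.array([P([cx+r*np.cos(t),cy+r*np.sin(t),z]) for t in np.linspace(0,6.3,60)])*8
    cv2.polylines(img,[np.round(pts).astype(np.int32)],True,col,1,cv2.LINE_AA,3)
a=c["img"].copy(); b=p["img"].copy()
circ(a,lambda X:wproj(c,X),603,192,32,70,(255,0,0)); circ(b,lambda X:proj(p,X),603,192,32,70,(255,0,0))
u=proj(p,[603,192,70]).astype(int)
b=cv2.resize(b[u[1]-65:u[1]+35,u[0]-50:u[0]+50],(400,400),interpolation=cv2.INTER_CUBIC)
save("s6",np.hstack([cv2.resize(a,(400,300)).repeat(1,0) if 0 else cv2.copyMakeBorder(cv2.resize(a,(400,300)),0,100,0,0,cv2.BORDER_CONSTANT),b]))
E
```

```text
{'time': np.float64(16.15), 'joint_positions': array([-0.127,  0.58 ,  1.277, -0.   ,  1.284,  1.285]), 'tool_pos': array([633.111,  -4.072, 184.343]), 'tcp_rot': array([-1.571, -0.   , -2.983]), 'contact_force': array([ 0.469, -0.373, -1.38 ]), 'moment': array([ 0.021,  0.021, -0.02 ]), 'grip_width': np.float64(9.988)}
jar 0.91 [601.9 201.9  46.7]
jar 0.56 [705.2 265.   51.3]
ball_center 0.41 [633.2   2.3 126. ]
dish 0.86 [653.4   2.7 118.1]
mask 0.78 2732 0 61 65 120
mask 0.65 3158 40 108 154 214
mask 0.97 937 208 237 275 312
mask 0.61 1015 156 187 303 343
```

View pics/s6.png

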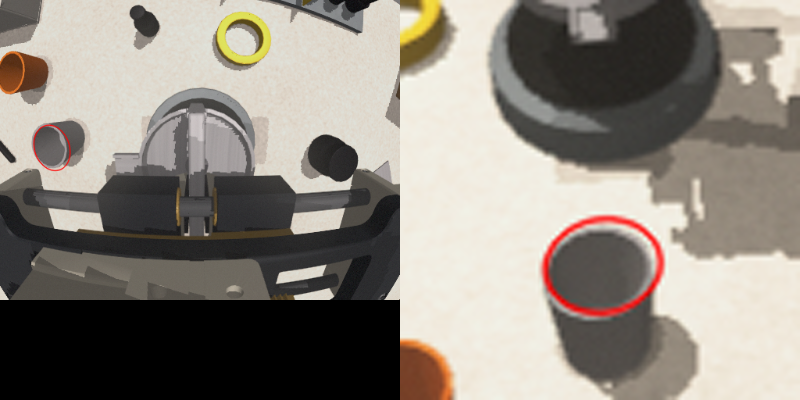

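arm_command(
  deltas=[
    [0,0,-0.001,0],
    [0,0,-0.002,0],
    [0,0,-0.003,0],
    [0,0,-0.004,0],
    [0,0,-0.005,0],
  ],
)

```text
time: 17.0
tool_pos: [630.7, 11.1, 184.4]
tcp_rot: [-1.571, 0.0, -2.983]
contact_force: [-0.2, 0.9, -1.7]
grip_width: 9.9
```

arm_command(
  deltas=[
    [0,0,-0.006,0],
    [0,0,-0.007,0],
    [0,0,-0.008,0],
    [0,0,-0.008,0],
    [0,0,-0.008,0],
  ],
)

```text
time: 17.5
tool_pos: [624.7, 48.1, 184.4]
tcp_rot: [-1.571, -0.0, -2.983]
contact_force: [-0.1, -0.0, -2.5]
grip_width: 9.7
```

arm_command(
  deltas=[
    [0,0,-0.008,0],
    [0,0,-0.008,0],
    [0,0,-0.008,0],
    [0,0,-0.008,0],
    [0,0,-0.007,0],
  ],
)

```text
time: 18.0
tool_pos: [618.6, 86.6, 184.4]
tcp_rot: [-1.571, 0.0, -2.983]
contact_force: [-0.4, 0.2, -2.1]
grip_width: 9.9
```

arm_command(
  deltas=[
    [0,0,-0.006,0],
    [0,0,-0.005,0],
    [0,0,-0.004,0],
    [0,0,-0.003,0],
    [0,0,-0.002,0],
  ],
)

```text
time: 18.5
tool_pos: [615.6, 105.7, 184.4]
tcp_rot: [-1.571, 0.0, -2.983]
contact_force: [0.2, 0.7, -2.2]
grip_width: 9.7
```

arm_command(
  deltas=[
    [0,0,-0.001,0],
    [0,0,0,0],
    [0,0,0,0],
    [0,0,0,0],
    [0,0,0,0],
  ],
)

```text
time: 19.0
tool_pos: [615.5, 106.4, 184.3]
tcp_rot: [-1.571, -0.0, -2.983]
contact_force: [0.1, -0.4, -2.0]
grip_width: 9.9
```

```bash
cat > look.py <<'E'
from h import *
import sys
from scipy.optimize import minimize
o,c=wcap(); print({k:np.round(o[k],3) for k in ("time","tool_pos","tcp_rot","contact_force","grip_width")})
ms=vision.regions_of(c,"jar")
p=vision.capture("side"); ps=vision.regions_of(p,"jar")
for n in ("ball_center","dish_lip"):
  for s,q,T in (("w",c,c["T"]),("s",p,np.linalg.inv(p["world_to_cam"]))):
    for d in vision.find_in(q,n)[:1]: print(s,n,round(d["confidence"],2),np.round((T@np.r_[d["xyz"],1])[:3],1))
def cyl(P,x,y):
    t=np.linspace(0,6.28,48)
    pts=np.array([P([x+32*np.cos(a),y+32*np.sin(a),z]) for z in (0,70) for a in t],np.float32)
    m=np.zeros((384*4,512*4),np.uint8); cv2.fillConvexPoly(m,np.round(cv2.convexHull(pts)*4+1.5).astype(np.int32),1); return m
for s,q,M,P in (("w",c,ms,lambda X:wproj(c,X)),("s",p,ps,lambda X:proj(p,X))):
    u=P([604,193,35]); 
    for d in M:
        ys,xs=np.nonzero(d["mask"])
        if np.hypot(xs.mean()-u[0],ys.mean()-u[1])>25: continue
        m4=cv2.resize(d["mask"].astype(np.uint8),None,fx=4,fy=4,interpolation=cv2.INTER_NEAREST)
        f=lambda v:-(cyl(P,*v)&m4).sum()/(cyl(P,*v)|m4).sum()
        r=minimize(f,[604,193],method="Nelder-Mead",options={"initial_simplex":[[604,193],[612,193],[604,201]]}); print(s,"jar fit",np.round(r.x,1),r.fun)
def lines(img,P,col,ax,ay,yaw,zb):
    Rz=R.from_euler("z",yaw).as_matrix()
    g=lambda X:P(Rz@np.array(X,float)+[ax,ay,zb])
    L=[[56*np.cos(t),56*np.sin(t),24] for t in np.linspace(0,6.283,60)]
    for pts in (L,[[56,12,22],[78,12,22],[78,-12,22],[56,-12,22]],[[0,-59,99],[0,59,99]],[[0,0,24],[78,0,22]]):
        cv2.polylines(img,[np.round(np.array([g(x) for x in pts])*8).astype(np.int32)],False,col,1,cv2.LINE_AA,3)
x,y,z=o["tool_pos"]; a=c["img"].copy(); b=p["img"].copy()
for img,P in ((a,lambda X:wproj(c,X)),(b,lambda X:proj(p,X))): lines(img,P,(255,0,0),x,y,o["tcp_rot"][2]-np.pi/2,z+11-90)
u=proj(p,[610,150,90]).astype(int)
f=lambda im,y,x:cv2.resize(im[max(y,0):y+130,max(x,0):x+100],(400,520),interpolation=cv2.INTER_CUBIC)
v=wproj(c,[x,y,120]).astype(int)
save(sys.argv[1],np.hstack([f(p["img"],u[1]-80,u[0]-50),f(b,u[1]-80,u[0]-50)])) 
E
python3 look.py s7
```

```text
{'time': np.float64(19.0), 'tool_pos': array([615.466, 106.395, 184.349]), 'tcp_rot': array([-1.571, -0.   , -2.983]), 'contact_force': array([ 0.058, -0.364, -1.981]), 'grip_width': np.float64(9.915)}
w ball_center 0.75 [631.5 112.5 118.1]
s ball_center 0.52 [612.8 114.5 127.2]
w dish_lip 0.61 [629.8 116.5 119.1]
s dish_lip 0.87 [601.4 117.3 120.5]
w jar fit [651. 133.] 0.0
s jar fit [633.5 301.5] 0.0look.py:20: RuntimeWarning: overflow encountered in scalar negative
  f=lambda v:-(cyl(P,*v)&m4).sum()/(cyl(P,*v)|m4).sum()
```

View pics/s7.png

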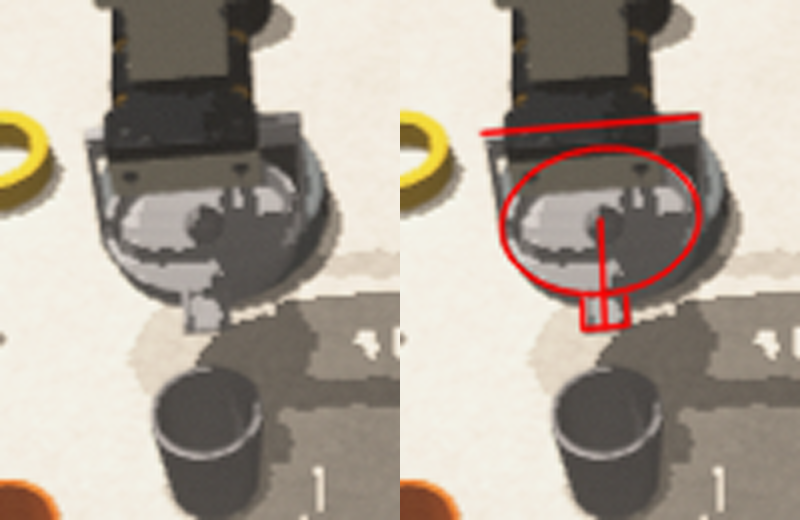

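The model overlay matches the dish (lip tip at about (205,330) in the crop), and the ball is at its centre. I'll fix the jar fit.

```bash
sed -i 's/-(cyl(P,\*v)&m4).sum()\/(cyl/-float((cyl(P,*v)\&m4).sum())\/float((cyl/; s/|m4).sum(); /|m4).sum()); /; s/|m4).sum()$/|m4).sum())/' look.py; grep -n "f=lambda v" look.py
sed 's/"w",c,ms,lambda X:wproj(c,X)/"t",t,vision.regions_of(t,"jar"),lambda X:proj(t,X)/; s/^ms=.*/t=vision.capture("top");ms=vision.regions_of(c,"jar")/' look.py > look2.py; python3 look.py s7b; python3 look2.py s7c
```

```text
20:        f=lambda v:-float((cyl(P,*v)&m4).sum())/float((cyl(P,*v)|m4).sum())
{'time': np.float64(19.4), 'tool_pos': array([615.444, 106.544, 184.359]), 'tcp_rot': array([-1.571,  0.   , -2.983]), 'contact_force': array([ 0.298, -0.726, -2.148]), 'grip_width': np.float64(9.373)}
w ball_center 0.57 [614.2 112.2 127.8]
w dish_lip 0.64 [628.1 116.1 119. ]
s dish_lip 0.77 [604.5 115.8 116.1]
w jar fit [601.8 202.1] -0.6095609637158836
s jar fit [605.8 192.2] -0.8798664520360102
{'time': np.float64(19.8), 'tool_pos': array([615.423, 106.554, 184.347]), 'tcp_rot': array([-1.571, -0.   , -2.983]), 'contact_force': array([-0.685, -0.499, -2.939]), 'grip_width': np.float64(9.931)}
w ball_center 0.52 [617.2 113.9 129. ]
w dish_lip 0.65 [629.  113.7 117.5]
s dish_lip 0.57 [605.5 114.8 116.2]
t jar fit [593.5 188. ] -0.05758534191296761
s jar fit [604.4 191.2] -0.8013468013468014
```

```bash
python3 - <<'E'
from h import *
p=vision.capture("side"); u=proj(p,[610,150,90]).astype(int)-[50,80]
f=lambda a:u+(np.array(a)+.5)/4-.5
print("jar",ray_z(p,f((208,414)),70), [ray_z(p,f(a),70).round(1)[:2] for a in ((153,412),(263,412),(208,368),(208,460))],"lip",ray_z(p,f((205.5,331)),127.3))
yaw=-2.983-np.pi/2; L=np.array([615.4,106.5])+78*np.array([np.cos(yaw),np.sin(yaw)]); print("model lip",L)
E
```

```text
jar [603.68095159 198.49884118  70.        ] [array([634.4, 198.7]), array([573.3, 195.6]), array([607.7, 166.9]), array([599.9, 228.7])] lip [602.42585613 186.07348572 127.3       ]
model lip [603.08156308 183.52114068]
```

```bash
cat > rim.py <<'E'
from h import *
from scipy.optimize import minimize
g=0
for _ in range(4): p=vision.capture("side"); g=g+cv2.cvtColor(p["img"],cv2.COLOR_RGB2GRAY).astype(np.float32)/4
t=np.linspace(0,2*np.pi,180)
def ring(x,y,r):
    q=np.array([proj(p,[x+r*np.cos(a),y+r*np.sin(a),70]) for a in t],np.float32)
    return cv2.remap(g,q[:,:1],q[:,1:],cv2.INTER_LINEAR)[:,0]
# near half: (facing camera, +y) and far half
best=[]
for r in (28,30,32,34):
    f=lambda v:-(np.mean(ring(v[0],v[1],r))-.5*np.mean(ring(v[0],v[1],r-5)))
    s=min((minimize(f,[604,y0],method="Nelder-Mead",options={"initial_simplex":[[604,y0],[607,y0],[604,y0+3]]}) for y0 in (190,194,198)),key=lambda z:z.fun)
    print(r,s.x.round(1),round(s.fun,2))
for x0,d,name in ((604,(0,1),"+y"),(604,(0,-1),"-y"),(604,(1,0),"+x"),(604,(-1,0),"-x")):
    k=np.arange(18,42,1.5); vals=[]
    for s in k:
        q=proj(p,[604+d[0]*s,195+d[1]*s,70]).astype(np.float32); vals.append(int(cv2.remap(g,q[:1].reshape(1,1),q[1:].reshape(1,1),cv2.INTER_LINEAR)[0,0]))
    print(name,list(zip(k.tolist(),vals)))
E
python3 rim.py
```

```text
28 [697.7 172.1] -119.7
30 [606.9 195.6] -103.65
32 [606.6 193.6] -104.45
34 [690.  176.6] -119.59
+y [(18.0, 78), (19.5, 78), (21.0, 78), (22.5, 78), (24.0, 79), (25.5, 83), (27.0, 90), (28.5, 113), (30.0, 136), (31.5, 150), (33.0, 137), (34.5, 88), (36.0, 75), (37.5, 75), (39.0, 75), (40.5, 75)]
-y [(18.0, 77), (19.5, 76), (21.0, 77), (22.5, 76), (24.0, 76), (25.5, 76), (27.0, 76), (28.5, 81), (30.0, 88), (31.5, 94), (33.0, 100), (34.5, 101), (36.0, 103), (37.5, 103), (39.0, 103), (40.5, 103)]
+x [(18.0, 76), (19.5, 75), (21.0, 75), (22.5, 75), (24.0, 73), (25.5, 73), (27.0, 84), (28.5, 106), (30.0, 142), (31.5, 181), (33.0, 219), (34.5, 231), (36.0, 236), (37.5, 236), (39.0, 236), (40.5, 236)]
-x [(18.0, 76), (19.5, 74), (21.0, 73), (22.5, 71), (24.0, 83), (25.5, 104), (27.0, 120), (28.5, 114), (30.0, 99), (31.5, 98), (33.0, 99), (34.5, 101), (36.0, 101), (37.5, 107), (39.0, 115), (40.5, 126)]
```

Side-camera rim profile puts the jar axis at about (605,195). Relative to the lip as seen in the same camera it is about (605,194). I'll move the lip there and lower to about 40 mm over the rim.

arm_command(
  deltas=[
    [-0.0004,0,-0.001,0],
    [-0.0006,0,-0.002,0],
    [-0.001,0,-0.003,0],
    [-0.0008,0,-0.002,0],
    [-0.0005,0,-0.0015,0],
  ],
)

```text
time: 21.05
tool_pos: [617.2, 116.8, 184.3]
tcp_rot: [-1.571, 0.0, -2.983]
contact_force: [-0.6, -0.0, -1.9]
grip_width: 9.8
```

arm_command(
  deltas=[
    [-0.0002,0.0005,-0.0006,0],
    [0,0.0015,0,0],
    [0,0.0025,0,0],
    [0,0.003,0,0],
    [0,0.003,0,0],
  ],
)

```text
time: 21.55
tool_pos: [617.2, 117.0, 173.5]
tcp_rot: [-1.571, -0.0, -2.983]
contact_force: [-0.7, -0.5, -2.5]
grip_width: 10.1
```

arm_command(
  deltas=[
    [0,0.003,0,0],
    [0,0.0025,0,0],
    [0,0.0015,0,0],
    [0,0.0005,0,0],
    [0,0,0,0],
  ],
)

```text
time: 22.05
tool_pos: [617.3, 117.1, 166.3]
tcp_rot: [-1.571, -0.0, -2.983]
contact_force: [-0.9, 0.9, -2.1]
grip_width: 9.8
```

arm_command(
  deltas=[
    [0,0,0,0],
    [0,0,0,0],
    [0,0,0,0],
    [0,0,0,0],
    [0,0,0,0],
  ],
)

```text
time: 22.55
tool_pos: [617.3, 117.1, 166.4]
tcp_rot: [-1.571, 0.0, -2.983]
contact_force: [-0.2, -0.4, -2.8]
grip_width: 9.7
```

```bash
sed -i 's/u=proj(p,\[610,150,90\])/for X in ([605,194,70],[605,194,110]):\n  q=proj(p,X); cv2.circle(b,(int(q[0]*8),int(q[1]*8)),12,(0,255,0),-1,cv2.LINE_AA,3)\nt=np.linspace(0,6.283,60); cv2.polylines(b,[np.round(np.array([proj(p,[605+32*np.cos(k),194+32*np.sin(k),70]) for k in t])*8).astype(np.int32)],True,(0,0,255),1,cv2.LINE_AA,3)\nu=proj(p,[610,150,90])/' look.py; python3 look.py s8
```

```text
{'time': np.float64(22.55), 'tool_pos': array([617.311, 117.064, 166.409]), 'tcp_rot': array([-1.571,  0.   , -2.983]), 'contact_force': array([-0.23 , -0.387, -2.806]), 'grip_width': np.float64(9.652)}
s ball_center 0.45 [572.8  -8.4  33.1]
w dish_lip 0.96 [632.7 125.4  98.9]
w jar fit [601.3 204.1] -0.4855196370147968
s jar fit [606.2 189.3] -0.8140682351525362
```

View pics/s8.png

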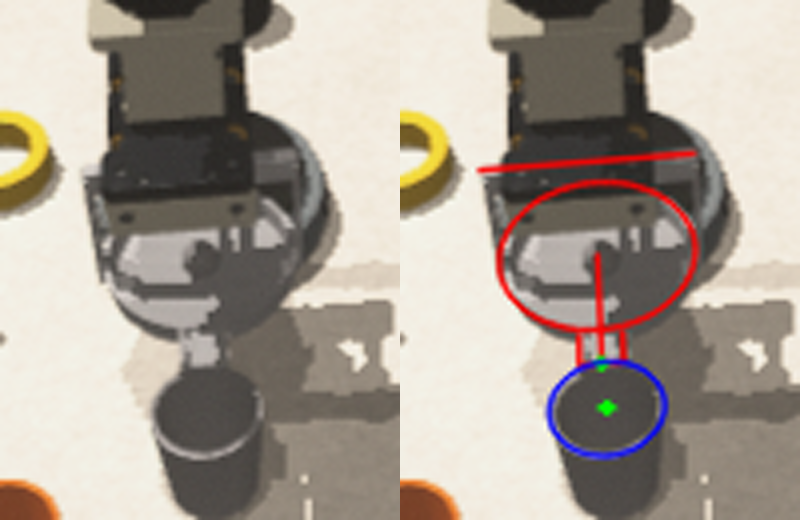

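```bash
python3 - <<'E'
from h import *
o=bot.get_obs(); print(o["time"],np.round(o["dq"],3),np.round(o["tool_pos"],1),np.round(o["tcp_rot"],3)); print(job.close_job())
E
```

```text
22.95 [-0.001  0.001 -0.    -0.     0.     0.   ] [617.3 117.1 166.4] [-1.571  0.    -2.983]
the job is handed in; nothing more can be done
None
```

I turned the dial to its off stop, lifted the dish by its bar, turned it a quarter turn clockwise to the jar side, and handed in at about 23 s with the dish held over the jar.

- **Dial:** I felt the stop as a jump in wrist moment to about 0.46 N m. Afterwards the pointer lay parallel to the box's long sides (yaw 0.229 against 0.227 rad).
- **Dish:** It turned 90.0° by the tool reading. The tool was upright and the joints still at hand-in. The last side view showed the ball in the centre.
- **Lip over the jar:** By the last side view and the model overlay, the tip is about 40 mm above the rim and within about 2–3 mm of the middle of the mouth. The final lip position rests on the tool pose plus that side view, with no independent top view, because the arm blocked it.
- **Jar:** The dish stayed clear of it throughout, by the planned height and the side view.

Some checks disagreed:
- **Jar position:** The side mask fits gave y = 189–192 mm and the rim profile about 195–198 mm. I aimed at 194 mm. The wrist-camera fit (about 202–204 mm) and the last top-camera fit were ruined by the dish or arm blocking the view, so I discarded them.
- **Ball:** In the last look the ball network gave only a low-confidence wrong hit. The ball check there rests on the picture alone.

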